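# Load the filling hopper and dribble-feed the cup on the scale

### The job

Carry the tray of clay nuggets to the filling hopper, tip all five nuggets off its open end into the hopper's mouth while the gate is still shut, and put the empty tray back down flat on the bench; leave the other things there alone. Then lift the sprung gate by its black handle to half of its travel (red pointers at the green marks, never much beyond, or the hopper dumps) so that the nuggets run down into the clear cup on the scale, without shifting the cup. Finish while still holding the gate there, half open with all the nuggets in the cup: it snaps shut if let go.

Things in the scene. Friction and masses are not known exactly. Their poses are not given: they have to be found in the camera images.
- tray_grip (a point): Middle of the loose aluminium tray's black crossbar (12 mm thick along x, 14 mm high, 82 mm along y), 56 mm above the underside. Tray 130 x 80 mm, 3 mm floor, 20 mm walls, 0.11 to 0.21 kg. x points to the open pouring end (lip 65 mm along x from here, 56 mm below), y along the bar, z up. Nuggets pass under the bar and slide on metal beyond about 25 to 36 degrees of tilt.
- gate (a joint): Lift of the sprung gate: 0 m shut, 0.038 half, 0.076 fully open. An upright aluminium plate in two guides on the hopper's robot side, sliding straight up; a spring pulls it down harder as it rises: about 4 N shut, 9 N at half, 14 N full, weight included. Marks on each guide: black (shut), green (half), black (full); a red pointer on each side of the gate runs along them.
- gate_grip (a point): Grip point on the gate's black handle, a level bar sticking out 68 mm from the gate towards the robot, 14 mm wide, 20 mm high, free on both sides and above; the point is at mid-height, 19 mm from the free end, and rises with the gate (176 mm over the bench when shut). Axes: x from the robot into the hopper (along the bar), y across the bar, z up.
- hopper_mouth (a point): Centre of the fixed grey hopper's flared open mouth at rim height, 234 mm above the bench: 100 mm along x by 125 mm along y inside the rim. x points from the gate to the back of the hopper (away from the robot), y to the left, z up. The chute floor slopes down 28 degrees to the gate.
- hopper_foot (a point): Point on the bench straight below the hopper's gate, same axes as the mouth; the mouth's centre is 55 mm behind it (x) and 234 mm above it. Nuggets lying in the hopper are 0 to 110 mm behind it and 120 to 217 mm above it.
- cup_center (a point): Centre (half-way up) of the clear plastic cup, loose, 58 mm high, 102 mm wide at the rim, inside about 90 mm wide; it stands on the scale's platform, 48 mm above the bench, below the hopper's outlet and the gate's handle. Its z axis is up.
- nugget0_c (a point): Centre of one smooth terracotta-coloured clay nugget, loose, 17 mm wide, 16 mm high, 11 g, at first on the closed half of the tray.
- nugget1_c (a point): Centre of one smooth terracotta-coloured clay nugget, loose, 17 mm wide, 16 mm high, 11 g, at first on the closed half of the tray.
- nugget2_c (a point): Centre of one smooth terracotta-coloured clay nugget, loose, 17 mm wide, 16 mm high, 11 g, at first on the closed half of the tray.
- nugget3_c (a point): Centre of one smooth terracotta-coloured clay nugget, loose, 17 mm wide, 16 mm high, 11 g, at first on the closed half of the tray.
- nugget4_c (a point): Centre of one smooth terracotta-coloured clay nugget, loose, 17 mm wide, 16 mm high, 11 g, at first on the closed half of the tray.
- jar_center (a point): Bystander: middle of the small clear jar with a black lid, 40 mm wide, 105 mm high, standing loose near the front edge of the bench; leave it alone.
- tape_center (a point): Bystander: middle of the yellow tape measure, 67 x 79 x 33 mm, loose; leave it alone.
- etape_center (a point): Bystander: middle of the roll of black tape, 62 mm wide, 19 mm high, lying loose near the front edge of the bench; leave it alone.

How it is judged:
By the outcome, as a careful person would: the job done as asked, in the order asked, and still so for the second after the job is handed in, while the arm keeps its last pose, push and grip.
It also fails if it takes over 61 s, if anything falls off the work surface, if the arm or the gripper's body presses on something with over 40 N, if the wrist force passes 120 N, or if a joint passes its speed limit or range.

### The arm

A 6-joint arm with a two-finger parallel gripper is mounted at the origin on a cart in front of the work surface, level with it; the furniture and walls round the work are solid. World frame = base frame: x ahead of the robot, y to its left, z up, the work surface at z = 0. Lengths are in m, angles in rad, forces in N, time in s.
With the tool pointing down it reaches from about 0.3 to 0.775 m from the base axis. Payload 14.6 kg.
Tool frame: the origin (TCP) lies midway between the tips of the shut fingers; the grasp point (between the pads) lies 19 mm behind it; z points along the fingers, y is the line along which they close (so a half turn about z gives the same grasp; the last joint's range is limited). The gripper opens to 94 mm and grips with 3 to 60 N. Pads are 16 mm wide; open, the fingers measure 119 mm over their backs; the gripper's body (75 mm by 177 mm) begins 78 mm behind the grasp point.
Start: joints at [1.097, 0.3, 1.521, -0, 1.321, -0.067], TCP at [0.218, 0.505, 0.205] pointing down, gripper open.
Joint ranges: [-3.03, 3.03], [-0.79, 2.21], [0.23, 2.52], [-1.04, 4.18], [0, 3.07], [-2.55, 2.55]. Speed limits (rad/s): [2.22, 2.22, 2.57, 3.14, 3.14, 3.14].

### API

Orientations are given as a unit quaternion [w, x, y, z].
In Python, from rig import ctrl, vision gives the robot as it stands.
- The arm moves only by the shell command python3 -m handwheel 'ROWS' [OPENING]. ROWS is JSON, a list that holds one entry, the list of rows, each a list of 6 numbers: the shift along the tool's x, y, z in mm, then the turn, a rotation vector about the tool's x, y, z in rad. A call has 1 to 8 rows; each row shifts and turns the commanded pose from where the row before left it, along the tool's axes as they then stand; what a row does not reach is not made up. A row lasts 1/12 s, in which the tool goes at most 41.7 mm and 7.16 degrees, less where a joint would pass 70% of its speed; a pose out of reach is approached as far as the arm can. A call is refused whole if a number of a shift passes 41.7 or a number of a turn 0.125, either way. A call with a gripper value outside its range is refused whole. OPENING is the opening, from -1 (shut) to 1 (fully open), set as the call begins (- or left out, the last holds). The fingers move at their own pace and stop on an object; the grip force is fixed at half the most. Time passes only in rows, so rows that do not move let the fingers close. It gives the time, the measured TCP pose, the force, the opening and the grip force at its end, in the units of the state.
- ctrl.get_state(): the state, without advancing time (a new reading comes with each control period).
- vision.grab_frame(name): name is "side" or "top" or "wrist"; returns (picture, depth): 400x640x3 uint8, blue, green, red; 400x640 float32, m along the optical axis (not along the pixel's ray), 0 where there is no reading.
- vision.get_calibration(name): a dict with "fx", "fy", "cx", "cy" (pixels), "rvec" (rotation vector, rad) and "tvec" (3), from world to camera coordinates, as OpenCV has them. Camera axes: x right, y down, z forward; pixel columns grow to the right and rows downward; lengths in m; the calibration is good to about 2 mm. A picture is of the moment at which its call begins: read the wrist's pose just before it. get_calibration takes no time and is no camera call; for the wrist camera it gives the pose at the moment of the call.
- ctrl.sign_off(): hands the job in; it is judged then, once.
The state is a dict: "time": time; "q": joint angles; "dq": joint speeds; "joint_torque": joint torques, N m; "tcp_pos": TCP position; "orientation": TCP orientation; "wrist_force": force on the tool from outside, world axes, zero at the start; "wrist_torque": the same for the moment, N m; "finger_gap": finger opening in m; "grasp_force": force on a finger pad.
Only numpy, scipy, OpenCV 4.12 (cv2) and the standard library are available. Lean on these libraries where they do the work, as an engineer would, in place of code of your own. Each camera call takes 0.05 s, during which the arm holds its last target. There are 200 camera calls.

## Working session

There is one attempt and no reset: what is moved stays moved. The work goes in short steps, Python scripts to look and compute and a shell command to move; the robot and the scene stay as the last step left them, time stands still between calls to the robot, and variables do not carry over. Pictures are saved under pics/ and viewed, at most 10 in all, crops included, and the job is handed in when it is done.

```bash
mkdir -p pics
python3 - <<'E'
from rig import ctrl, vision
import cv2,numpy as np
s=ctrl.get_state(); print(s['time'],s['tcp_pos'],s['orientation'],s['finger_gap'])
for n in ('side','top'):
    p,d=vision.grab_frame(n); np.savez(f'pics/{n}0.npz',p=p,d=d); cv2.imwrite(f'pics/{n}0.png',p)
    print(n,vision.get_calibration(n))
E
```

```text
0.0 [0.21749707 0.50487916 0.20488802] [-1.59606392e-04  2.02000275e-01  9.79385289e-01 -5.65065279e-04] 0.09377821072433626
side {'fx': 483.83226344931177, 'fy': 483.83226344931177, 'cx': 305.63053761105664, 'cy': 209.15498104217184, 'rvec': array([ 1.64598469, -2.20526815,  0.59118541]), 'tvec': array([-0.10753514,  0.51350512,  0.82469209])}
top {'fx': 496.6663938744962, 'fy': 496.6663938744962, 'cx': 323.31802392108017, 'cy': 197.8942740915134, 'rvec': array([ 2.16977348, -2.13757493,  0.09796807]), 'tvec': array([-0.23675739,  0.46044822,  1.1747006 ])}
```

View pics/top0.png

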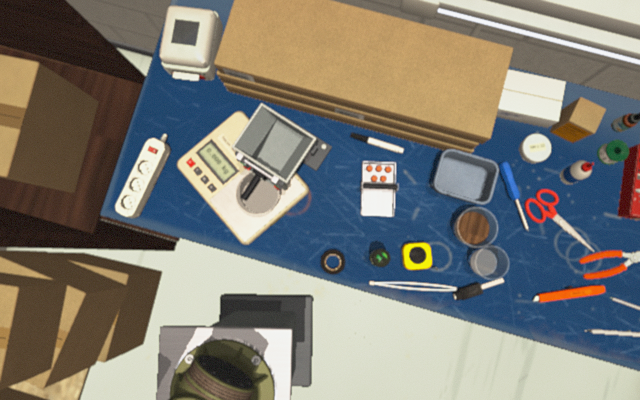

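View pics/side0.png

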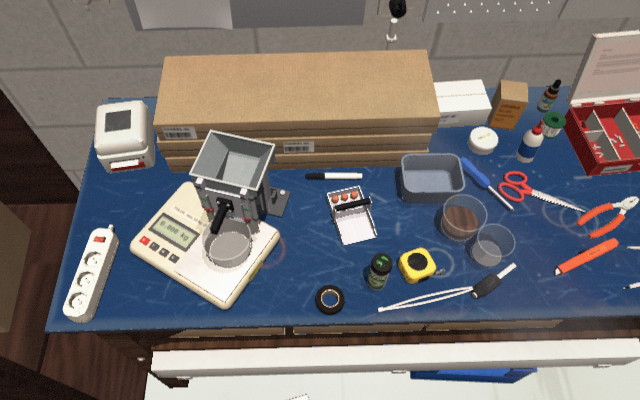

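The top view shows the tray's black bar near (380,186), with its nuggets near (378,174) and its open end near (378,215). The hopper is at (275,140), its handle runs from (270,178) to (250,195), and the cup is at (258,197). The jar is at (379,255) and the tape roll at (333,261).

```bash
cat > h.py <<'E'
import cv2,numpy as np
from scipy.spatial.transform import Rotation as R
from rig import ctrl,vision
def cal(n):
    c=vision.get_calibration(n); K=np.array([[c['fx'],0,c['cx']],[0,c['fy'],c['cy']],[0,0,1]]); return K,R.from_rotvec(np.ravel(c['rvec'])).as_matrix(),np.ravel(c['tvec'])
def onplane(c,uv,z):
    K,Rm,t=c; o=-Rm.T@t; d=Rm.T@np.linalg.inv(K)@np.array([uv[0],uv[1],1.]); return o+d*(z-o[2])/d[2]
def proj(c,P):
    K,Rm,t=c; q=K@(Rm@np.asarray(P,float)+t); return q[:2]/q[2]
def cloud(c,d):
    K,Rm,t=c; v,u=np.mgrid[:d.shape[0],:d.shape[1]]
    p=np.stack([(u-K[0,2])/K[0,0]*d,(v-K[1,2])/K[1,1]*d,d],-1); return (p-t)@Rm
E
python3 - <<'E'
from h import *
for n in('top','side'):
    c=cal(n); f=np.load(f'pics/{n}0.npz'); p,d=f['p'],f['d']; W=cloud(c,d); W[d==0]=np.nan
    print(n,'base',proj(c,[0,0,0]),'tcp',proj(c,[.2175,.505,.205]),'x',proj(c,[.5,0,0]),'y',proj(c,[.5,.2,0]))
    pts={'top':dict(bar=(380,186),nug=(378,174),op=(378,216),handle=(250,196),rim=(262,105),rim2=(318,132),cup=(258,197),jar=(379,255),etape=(333,261)),
     'side':dict(bar=(352,204),nug=(345,197),handle=(218,225),cup=(228,240))}[n]
    for k,(u,v) in pts.items(): print(k,W[v,u].round(3))
    cr={'top':(150,90,420,290),'side':(120,120,400,310)}[n]
    im=p[cr[1]:cr[3],cr[0]:cr[2]]; cv2.imwrite(f'pics/{n}c.png',cv2.resize(im,None,fx=2.8,fy=2.8,interpolation=cv2.INTER_CUBIC))
    hsv=cv2.cvtColor(p,cv2.COLOR_BGR2HSV); g=p.max(2)
    # terracotta
    m=((hsv[...,0]<15)&(hsv[...,1]>120)&(hsv[...,2]>100)).astype(np.uint8)
    k,l,s,ce=cv2.connectedComponentsWithStats(m)
    for i in range(1,k):
        if s[i,4]>8 and 300<ce[i,0]<420 and 140<ce[i,1]<240: print('nug',ce[i].round(1),s[i,4],onplane(c,ce[i],.011).round(4))
    # bar
    roi=np.zeros_like(m); 
    if n=='top': roi[175:200,355:402]=1
    else: roi[190:220,325:378]=1
    b=((g<60)&(roi>0)).astype(np.uint8)
    v,u=np.nonzero(b); r=cv2.minAreaRect(np.stack([u,v],1).astype(np.float32)); bx=cv2.boxPoints(r)
    print('bar',len(u),r); print([onplane(c,x,.056+.005)[:2].round(4).tolist() for x in bx], onplane(c,r[0],.06).round(4))
E
```

```text
top base [223.21639739 392.57295135] tcp [-42.98677548 303.73112032] x [231.00354231 183.21810604] y [150.92118599 182.16695855]
bar [ 0.489 -0.363  0.063]
nug [ 0.527 -0.363  0.003]
op [ 0.424 -0.364 -0.003]
handle [ 0.463 -0.056  0.048]
rim [ 0.628 -0.107  0.238]
rim2 [ 0.632 -0.213  0.002]
cup [ 0.461 -0.076  0.054]
jar [ 0.329 -0.357  0.104]
etape [nan nan nan]
nug [369. 168.] 21 [ 0.5406 -0.3403  0.011 ]
nug [378.4 168. ] 23 [ 0.5407 -0.3633  0.011 ]
nug [387.7 169. ] 24 [ 0.5387 -0.386   0.011 ]
nug [373.8 178.3] 25 [ 0.5152 -0.3521  0.011 ]
nug [382.9 178.3] 24 [ 0.5154 -0.3743  0.011 ]
bar 36 ((379.5036926269531, 185.9040069580078), (31.130830764770508, 2.997783899307251), 2.2025980949401855)
[[0.4871, -0.3251], [0.4942, -0.3254], [0.4923, -0.3979], [0.4853, -0.3977]] [ 0.4899 -0.3616  0.06  ]
side base [242.5415747  510.41935581] tcp [-155.60912341  459.03829488] x [193.45162215 254.90140769] y [101.62378521 279.08148394]
bar [ 0.49  -0.362  0.061]
nug [ 0.535 -0.364  0.02 ]
handle [ 0.451 -0.077  0.183]
cup [ 0.486 -0.083  0.052]
nug [344.4 196.3] 34 [ 0.5422 -0.3655  0.011 ]
nug [353.6 194.5] 31 [ 0.5407 -0.3875  0.011 ]
nug [334.9 198.6] 33 [ 0.5428 -0.3423  0.011 ]
bar 200 ((347.7083740234375, 207.543701171875), (18.140945434570312, 42.98720932006836), 88.60282135009766)
[[0.5185, -0.3116], [0.4937, -0.4032], [0.4501, -0.3882], [0.4743, -0.2986]] [ 0.4844 -0.3506  0.06  ]
```

View pics/topc.png

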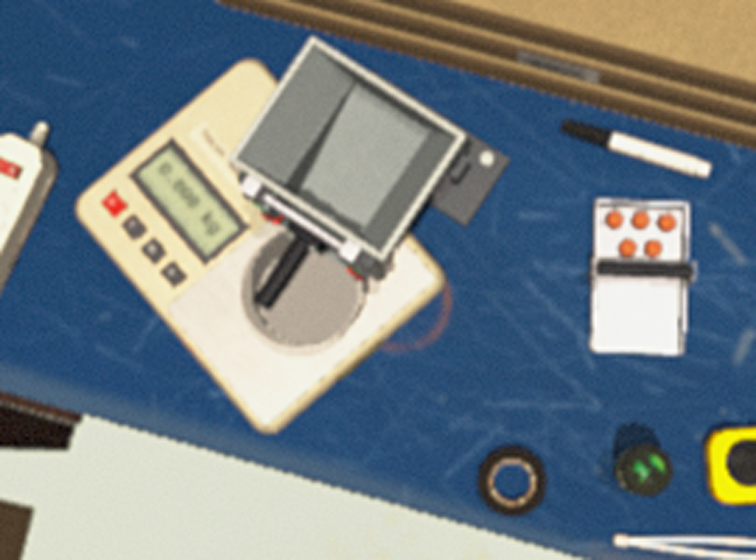

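View pics/sidec.png

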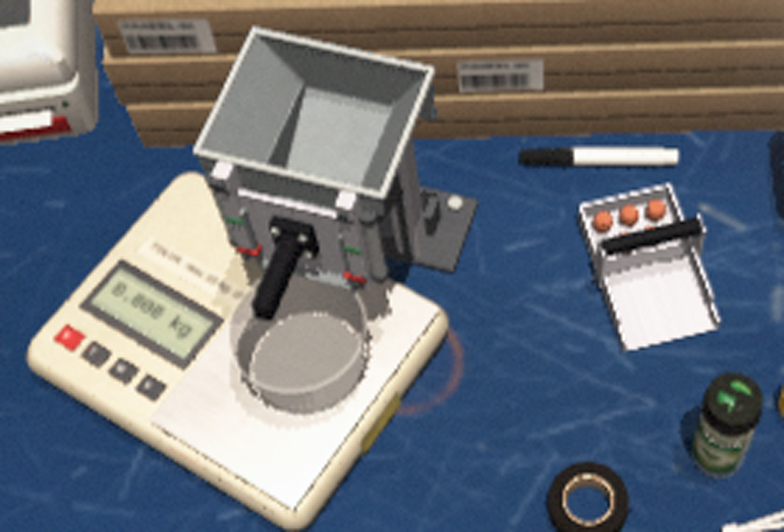

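The crops show the five nuggets on the tray's far, closed half, with the open end towards the robot. The hopper mouth's outer corners are at about (313,38), (465,130), (388,258) and (232,160) in the top crop, and at (255,28), (433,68), (383,195) and (200,155) in the side crop.

Run:
```python
from h import *
C={'top':((150,90),[(313,38),(465,130),(388,258),(232,160)],[(300,243),(264,303)],[(600,202),(687,204),(684,354),(592,350)]),
'side':((120,120),[(255,28),(433,68),(383,195),(200,155)],[(292,240),(263,310)],None)}
for n,(o,m,h,t) in C.items():
    c=cal(n); P=np.array([onplane(c,np.array(x)/2.8+o,.234)[:2] for x in m]); ce=P.mean(0)
    ax=(P[0]+P[1]-P[2]-P[3])/2; ay=(P[0]+P[3]-P[1]-P[2])/2
    print(n,'mouth',ce.round(4),'x',ax.round(4),np.linalg.norm(ax),np.degrees(np.arctan2(ax[1],ax[0])),'y',np.linalg.norm(ay),np.degrees(np.arctan2(ay[1],ay[0]))-90)
    H=np.array([onplane(c,np.array(x)/2.8+o,.186)[:2] for x in h]); d=H[0]-H[1]; print('handle',H.round(4),np.degrees(np.arctan2(d[1],d[0])))
    if t: 
        T=np.array([onplane(c,np.array(x)/2.8+o,.02 if i<2 else .003)[:2] for i,x in enumerate(t)]); print('tray',T.round(4),T.mean(0))
for y in (-.5,-.36,-.1,.1): print(y, proj(cal('side'),[.35,y,.0]))
```

```text
top mouth [ 0.552  -0.1348] x [ 0.0923 -0.0545] 0.10720183548815937 -30.568399251412536 y 0.1320413482144885 -31.185996909636067
handle [[ 0.4883 -0.0938]
 [ 0.4427 -0.0683]] -29.244250275296725
tray [[ 0.5533 -0.3281]
 [ 0.5525 -0.4036]
 [ 0.4232 -0.4031]
 [ 0.4255 -0.3231]] [ 0.48861379 -0.36446358]
side mouth [ 0.5523 -0.1351] x [ 0.0935 -0.0559] 0.10891235779990359 -30.874029507875473 y 0.1289826982733761 -31.83670214700767
handle [[ 0.4869 -0.0966]
 [ 0.4396 -0.0677]] -31.495797290171154
-0.5 [430.30469853 255.02580047]
-0.36 [370.27393135 271.94394463]
-0.1 [252.93273798 305.01357407]
0.1 [157.07133921 332.02966998]
```

```bash
M="python3 -m handwheel"
$M '[[[0,0,-25,0,0,0],[10,-38,-10,0,0,0],[10,-38,-10,0,0,0],[10,-38,-10,0,0,0],[10,-38,0,0,0,0],[10,-38,0,0,0,0],[10,-38,0,0,0,0],[10,-38,0,0,0,0]]]' 1
```

```text
time: 0.77
tcp_pos: [0.0472, 0.2868, 0.2599]
orientation: [-0.0, 0.202, 0.979, -0.0]
wrist_force: [0.0, -0.5, 1.1]
finger_gap: 0.0941
grasp_force: 0.0
```

```bash
M="python3 -m handwheel"
$M '[[[-33,10.6,0,0,0,0],[-33,10.6,0,0,0,0],[-33,10.6,0,0,0,0],[-33,10.6,0,0,0,0],[-33,10.6,0,0,0,0],[0,0,0,0,0,0.119],[0,0,0,0,0,0.119],[0,0,0,0,0,0.119]]]'
$M '[[[0,0,0,0,0,0.119],[0,0,0,0,0,0.119],[0,0,0,0,0,0.119],[0,0,0,0,0,0.119],[0,0,0,0,0,0.119],[0,0,0,0,0,0.119],[0,0,0,0,0,0.119],[0,0,0,0,0,0]]]'
```

```text
time: 1.43
tcp_pos: [0.221, 0.2715, 0.2601]
orientation: [-0.0, 0.376, 0.927, -0.0]
wrist_force: [0.2, 0.3, -0.3]
finger_gap: 0.0941
grasp_force: 0.0
time: 2.1
tcp_pos: [0.2205, 0.2718, 0.2603]
orientation: [0.0, 0.718, 0.696, -0.0]
wrist_force: [0.3, 0.2, 0.3]
finger_gap: 0.0939
grasp_force: 0.0
```

```bash
M="python3 -m handwheel"
$M '[[[-36.8,16.8,0,0,0,0],[-36.8,16.8,0,0,0,0],[-36.8,16.8,0,0,0,0],[-36.8,16.8,0,0,0,0],[-36.8,16.8,0,0,0,0],[-36.8,16.8,0,0,0,0],[-36.8,16.8,0,0,0,0],[-36.8,16.8,0,0,0,0]]]' | head -2
$M '[[[-36.8,16.8,0,0,0,0],[-36.8,16.8,0,0,0,0],[-36.8,16.8,0,0,0,0],[-36.8,16.8,0,0,0,0],[-36.8,16.8,0,0,0,0],[-36.8,16.8,0,0,0,0],[-36.8,16.8,0,0,0,0],[-36.8,16.8,0,0,0,0]]]' | head -2
$M '[[[-20,10,20,0,0,0],[0,0,30,0,0,0],[0,0,30,0,0,0],[0,0,0,0,0,0],[0,0,0,0,0,0]]]'
python3 - <<'E'
from h import *
s=ctrl.get_state(); c=cal('wrist'); p,d=vision.grab_frame('wrist'); np.savez('pics/w1.npz',p=p,d=d); cv2.imwrite('pics/w1.png',p)
print(s['tcp_pos'],s['q'],-c[1].T@c[2]); print(proj(c,[.489,-.363,.063]),proj(c,[.489,-.322,.063]),proj(c,[.489,-.404,.063]))
E
```

```text
time: 2.77
tcp_pos: [0.3472, -0.0277, 0.2606]
time: 3.43
tcp_pos: [0.4741, -0.3253, 0.26]
time: 3.85
tcp_pos: [0.4829, -0.3432, 0.1799]
orientation: [-0.001, 0.715, 0.699, -0.0]
wrist_force: [0.7, -0.4, 0.7]
finger_gap: 0.0937
grasp_force: 0.0
[ 0.48293188 -0.34319808  0.17992268] [-6.79655688e-01  4.16490110e-01  1.42383009e+00 -3.32407342e-06
  1.30399675e+00 -6.56436173e-01] [ 0.48523358 -0.26973209  0.3602106 ]
[318.49988844 217.75603032] [317.82999697 178.72423655] [319.12677965 254.28237692]
```

View pics/w1.png

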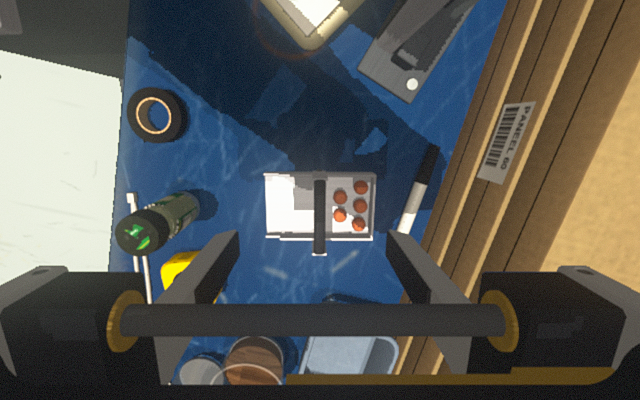

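The wrist view shows the black bar from about (320,179) to (319,255), with the five nuggets on its right (the closed half).

Run:
```python
from h import *
c=cal('wrist'); p=np.load('pics/w1.npz')['p']; m=np.zeros(p.shape[:2],np.uint8); m[172:262,300:340]=(p.max(2)[172:262,300:340]<55)
k,l,s,_=cv2.connectedComponentsWithStats(m); i=1+s[1:,4].argmax()
v,u=np.nonzero(l==i); r=cv2.minAreaRect(np.stack([u,v],1).astype(np.float32)); print(r)
b=cv2.boxPoints(r); P=np.array([onplane(c,x,.063)[:2] for x in b]); print(P.round(4),P.mean(0))
s=ctrl.get_state(); Rm=R.from_quat(np.roll(s['orientation'],-1)).as_matrix(); print(Rm.round(3))
print('tool mm',1000*Rm.T@(np.r_[P.mean(0),.056-.019]-s['tcp_pos']))
```

```text
((320.5, 182.0), (2.0, 3.0), 90.0)
[[ 0.4912 -0.3253]
 [ 0.4942 -0.3254]
 [ 0.4942 -0.3275]
 [ 0.4911 -0.3274]] [ 0.49265962 -0.32640937]
[[ 0.024  1.     0.001]
 [ 1.    -0.024 -0.   ]
 [-0.     0.001 -1.   ]]
tool mm [ 17.47087412   8.56415726 144.79488912]
```

Run:
```python
from h import *
c=cal('wrist'); p=np.load('pics/w1.npz')['p']; g=p.max(2)
print(g[245,305:335],g[200,305:335])
m=np.zeros(g.shape,np.uint8); m[172:262,300:340]=(g[172:262,300:340]<80)
k,l,s,_=cv2.connectedComponentsWithStats(cv2.morphologyEx(m,cv2.MORPH_OPEN,np.ones((5,5))))
i=1+s[1:,4].argmax(); print(s[1:])
v,u=np.nonzero(l==i); r=cv2.minAreaRect(np.stack([u,v],1).astype(np.float32)); b=cv2.boxPoints(r);print(r)
P=np.array([onplane(c,x,.063)[:2] for x in b]); print(P.round(4),P.mean(0))
s=ctrl.get_state(); Rm=R.from_quat(np.roll(s['orientation'],-1)).as_matrix()
print('tool mm',1000*Rm.T@(np.r_[P.mean(0),.056-.019]-s['tcp_pos']))
```

```text
[135 135 135 139 143 148 141 115  92  65  70  79  73  75  72  70  75  68
  66  68  97 131 137 138 136 139 137 137 134 134] [177 178 180 184 182 176 182 182 161  88  68  61  66  76  69  71  67  69
  67  63 110 172 181 174 180 174 175 177 162 128]
[[314 180  11  43 440]
 [319 233   6   6  36]
 [314 240  11  14 144]]
((319.0, 201.0), (42.0, 10.0), 90.0)
[[ 0.4861 -0.3242]
 [ 0.4962 -0.3244]
 [ 0.4957 -0.3691]
 [ 0.4852 -0.3688]] [ 0.49080905 -0.34663512]
tool mm [ -2.79310297   7.194108   144.80279633]
```

```bash
M="python3 -m handwheel"
$M '[[[-10,4,25,0,0,0],[-10.6,4,25,0,0,0],[0,0,25,0,0,0],[0,0,25,0,0,0],[0,0,22,0,0,0],[0,0,14,0,0,0],[0,0,7,0,0,0],[0,0,0,0,0,0]]]' 
$M '[[[0,0,0,0,0,0],[0,0,0,0,0,0],[0,0,0,0,0,0],[0,0,0,0,0,0],[0,0,0,0,0,0],[0,0,0,0,0,0],[0,0,0,0,0,0],[0,0,0,0,0,0]]]' -1
python3 - <<'E'
from h import *
p,d=vision.grab_frame('top'); q,d=vision.grab_frame('side')
cv2.imwrite('pics/g1.png',np.hstack([cv2.resize(p[130:240,310:450],None,fx=2.8,fy=2.8),cv2.resize(q[130:240+0,290:430],None,fx=2.8,fy=2.8)]))
E
```

```text
time: 4.57
tcp_pos: [0.4912, -0.3644, 0.0381]
orientation: [0.0, 0.716, 0.698, 0.0]
wrist_force: [-0.0, -0.3, 0.3]
finger_gap: 0.0939
grasp_force: 0.0
time: 5.23
tcp_pos: [0.4908, -0.3643, 0.0375]
orientation: [0.0, 0.716, 0.698, -0.0]
wrist_force: [-0.1, -0.9, 0.1]
finger_gap: 0.044
grasp_force: 0.0
```

```bash
M="python3 -m handwheel"
$M '[[[0,0,0,0,0,0],[0,0,0,0,0,0],[0,0,0,0,0,0],[0,0,0,0,0,0],[0,0,0,0,0,0],[0,0,0,0,0,0],[0,0,0,0,0,0],[0,0,0,0,0,0]]]' 
$M '[[[0,0,-5,0,0,0],[0,0,-10,0,0,0],[0,0,-10,0,0,0],[0,0,0,0,0,0]]]'
```

```text
time: 6.0
tcp_pos: [0.4907, -0.3643, 0.0374]
orientation: [-0.0, 0.716, 0.698, -0.0]
wrist_force: [-1.6, -0.6, 0.7]
finger_gap: 0.0116
grasp_force: 30.0
time: 6.33
tcp_pos: [0.4917, -0.365, 0.0653]
orientation: [0.002, 0.716, 0.698, 0.0]
wrist_force: [-0.2, -0.4, -1.7]
finger_gap: 0.0118
grasp_force: 30.0
```

```bash
M="python3 -m handwheel"
python3 - <<'E'
from h import *
f=np.load('pics/side0.npz'); W=cloud(cal('side'),f['d'])
for u,v in((250,70),(300,110),(400,100)): print(W[v,u].round(3))
E
$M '[[[0,0,-10,0,0,0],[0,0,-20,0,0,0],[0,0,-30,0,0,0],[0,0,-30,0,0,0],[0,0,-30,0,0,0],[0,0,-30,0,0,0],[0,0,-30,0,0,0],[0,0,-30,0,0,0]]]' | head -3
$M '[[[0,0,-25,0,0,0],[0,0,-15,0,0,0],[0,0,-5,0,0,0],[0,0,0,0,0,0]]]'
```

```text
[ 0.839 -0.226  0.171]
[ 0.687 -0.303  0.173]
[ 0.65  -0.521  0.173]
time: 7.0
tcp_pos: [0.4904, -0.364, 0.2746]
orientation: [0.0, 0.716, 0.698, 0.0]
time: 7.33
tcp_pos: [0.4908, -0.3643, 0.3186]
orientation: [0.001, 0.716, 0.698, 0.0]
wrist_force: [-0.4, -1.4, -2.0]
finger_gap: 0.0121
grasp_force: 30.0
```

```bash
M="python3 -m handwheel"
$M '[[[6.4,2.6,0,0,0,0],[15,6,0,0,0,0],[21.4,8.6,0,0,0,0],[21.4,8.6,0,0,0,0],[21.4,8.6,0,0,0,0],[21.4,8.6,0,0,0,0],[21.4,8.6,0,0,0,0],[21.4,8.6,0,0,0,0]]]' | head -2
$M '[[[21.4,8.6,0,0,0,0],[21.4,8.6,0,0,0,0],[15,6,0,0,0,0],[6.4,2.6,0,0,0,0],[0,0,0,0,0,0]]]' | head -3
$M '[[[0,0,0,0,0,0.04],[0,0,0,0,0,0.08],[0,0,0,0,0,0.1],[0,0,0,0,0,0.1],[0,0,0,0,0,0.1],[0,0,0,0,0,0.06],[0,0,0,0,0,0.03],[0,0,0,0,0,0]]]'
python3 - <<'E'
from h import *
s=ctrl.get_state(); Rm=R.from_quat(np.roll(s['orientation'],-1)).as_matrix()
print(s['q'],s['tcp_pos']); print('toolrot',Rm.round(3)); print('to go',1000*Rm.T@(np.array([.583,-.1535,.310])-s['tcp_pos']))
p,d=vision.grab_frame('top'); q,d=vision.grab_frame('side')
cv2.imwrite('pics/h1.png',np.hstack([p[40:260,150:450],q[40:260,130:430]]))
E
```

```text
time: 8.0
tcp_pos: [0.5549, -0.2144, 0.3157]
time: 8.42
tcp_pos: [0.5825, -0.1511, 0.3162]
orientation: [-0.001, 0.716, 0.699, -0.0]
time: 9.08
tcp_pos: [0.5818, -0.1536, 0.3168]
orientation: [-0.0, 0.87, 0.494, -0.0]
wrist_force: [0.3, -0.4, -1.7]
finger_gap: 0.0117
grasp_force: 30.0
[-3.18836111e-01  3.67784548e-01  1.17779968e+00 -1.87482458e-04
  1.59702944e+00  2.19673200e-01] [ 0.58181864 -0.15356819  0.3167915 ]
toolrot [[ 0.513  0.858 -0.001]
 [ 0.858 -0.513  0.   ]
 [-0.    -0.001 -1.   ]]
to go [0.66716677 0.98568598 6.79028915]
```

View pics/h1.png

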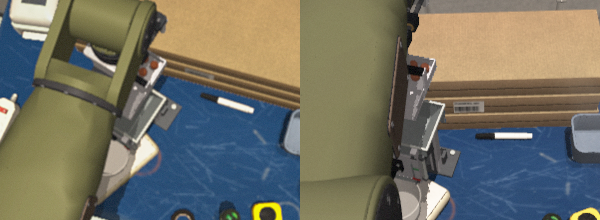

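The tray with its nuggets sits over the hopper's mouth, about (150,75) in the left view, and the arm hides most of the rest. I'll tilt it in stages.

```bash
M="python3 -m handwheel"
$M '[[[0,1,2,-0.04,0,0],[0,0,3,-0.08,0,0],[0,0,2,-0.08,0,0],[0,0,0,-0.08,0,0],[0,0,0,-0.08,0,0],[0,0,0,-0.05,0,0],[0,0,0,-0.03,0,0],[0,0,0,-0.03,0,0]]]' | head -3
$M '[[[0,0,0,-0.03,0,0],[0,0,0,-0.03,0,0],[0,0,0,-0.03,0,0],[0,0,0,-0.03,0,0],[0,0,0,-0.03,0,0],[0,0,0,-0.03,0,0],[0,0,0,-0.03,0,0],[0,0,0,-0.03,0,0]]]'
python3 - <<'E'
from h import *
p,d=vision.grab_frame('wrist'); cv2.imwrite('pics/w2.png',p)
E
```

```text
time: 9.85
tcp_pos: [0.583, -0.1535, 0.3104]
orientation: [0.203, 0.845, 0.481, 0.115]
time: 10.52
tcp_pos: [0.5831, -0.1536, 0.3103]
orientation: [0.303, 0.814, 0.464, 0.172]
wrist_force: [0.2, -0.3, -1.7]
finger_gap: 0.0121
grasp_force: 30.0
```

View pics/w2.png

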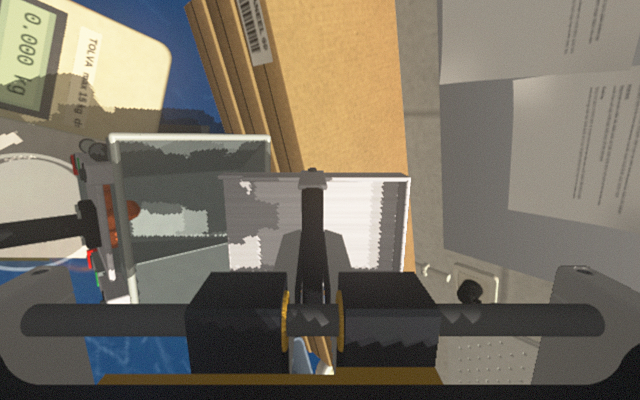

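The nuggets have slid to the gate inside the hopper, around (122,210), and the visible part of the tray is empty. I'll tilt further to clear any stragglers, then count.

```bash
M="python3 -m handwheel"
$M '[[[0,0,0,-0.05,0,0],[0,0,0,-0.05,0,0],[0,0,0,-0.05,0,0],[0,0,0,-0.05,0,0],[0,0,0,-0.04,0,0],[0,0,0,0,0,0],[0,0,0,0,0,0],[0,0,0,0,0,0]]]'
$M '[[[0,0,-8,0.08,0,0],[0,0,-8,0.12,0,0],[0,0,0,0.12,0,0],[0,0,0,0.12,0,0],[0,0,0,0.12,0,0],[0,0,0,0.12,0,0],[0,0,0,0.12,0,0],[0,0,0,0.09,0,0]]]'
python3 - <<'E'
from h import *
p,d=vision.grab_frame('wrist'); cv2.imwrite('pics/w3.png',p)
E
```

```text
time: 11.23
tcp_pos: [0.5836, -0.1536, 0.3109]
orientation: [0.397, 0.773, 0.44, 0.226]
wrist_force: [-0.1, 0.6, -1.1]
finger_gap: 0.012
grasp_force: 30.0
time: 11.9
tcp_pos: [0.5733, -0.1468, 0.3214]
orientation: [0.023, 0.868, 0.496, 0.015]
wrist_force: [-0.7, -0.1, -2.0]
finger_gap: 0.0111
grasp_force: 30.0
```

View pics/w3.png

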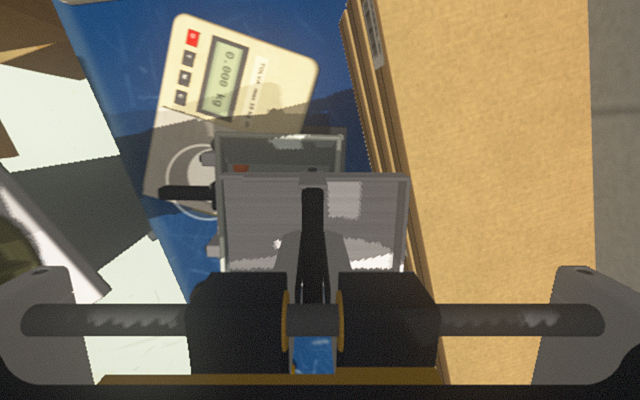

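```bash
M="python3 -m handwheel"
$M '[[[0,0,0,0.046,0,0],[0,0,0,0,0,-0.1],[0,0,0,0,0,-0.11],[0,0,0,0,0,-0.1],[0,0,0,0,0,-0.1],[0,0,0,0,0,-0.1],[0,0,0,0,0,0],[0,0,0,0,0,0]]]' |head -3
$M '[[[-20,-7,0,0,0,0],[-31.3,-10.9,0,0,0,0],[-31.3,-10.9,0,0,0,0],[-31.3,-10.9,0,0,0,0],[-31.3,-10.9,0,0,0,0],[-31.3,-10.9,0,0,0,0],[-31.3,-10.9,0,0,0,0],[-11.3,-3.8,0,0,0,0]]]' |head -3
$M '[[[0,0,20,0,0,0],[0,0,38,0,0,0],[0,0,38,0,0,0],[0,0,38,0,0,0],[0,0,38,0,0,0],[0,0,38,0,0,0],[0,0,30,0,0,0],[0,0,15,0,0,0]]]'
python3 - <<'E'
from h import *
s=ctrl.get_state(); Rm=R.from_quat(np.roll(s['orientation'],-1)).as_matrix(); print(Rm.round(4))
for n in('side',):
    p,d=vision.grab_frame(n); c=cal(n); np.savez('pics/s2.npz',p=p,d=d)
    hsv=cv2.cvtColor(p,cv2.COLOR_BGR2HSV); m=((hsv[...,0]<15)&(hsv[...,1]>110)&(hsv[...,2]>70)).astype(np.uint8)
    k,l,s,ce=cv2.connectedComponentsWithStats(m)
    for i in range(1,k):
        if s[i,4]>5 and 150<ce[i,0]<420 and 130<ce[i,1]<330: print(ce[i].round(1),s[i])
E
```

```text
time: 12.62
tcp_pos: [0.5729, -0.1468, 0.3205]
orientation: [0.008, 0.717, 0.697, 0.003]
time: 13.28
tcp_pos: [0.4891, -0.3673, 0.3207]
orientation: [0.008, 0.718, 0.696, 0.002]
time: 13.95
tcp_pos: [0.4932, -0.3646, 0.0617]
orientation: [0.005, 0.717, 0.697, 0.002]
wrist_force: [-0.6, 0.5, -1.9]
finger_gap: 0.0119
grasp_force: 30.0
[[ 0.0289  0.9995  0.0103]
 [ 0.9996 -0.0288 -0.0046]
 [-0.0043  0.0104 -0.9999]]
```

```bash
M="python3 -m handwheel"
$M '[[[0,0,8,0.009,0.003,0],[0,0,6,0,0,0],[0,0,3,0,0,0],[0,0,2,0,0,0],[0,0,0,0,0,0],[0,0,0,0,0,0]]]'
$M '[[[0,0,2,0,0,0],[0,0,1.5,0,0,0],[0,0,1,0,0,0],[0,0,0,0,0,0],[0,0,0,0,0,0]]]'
python3 - <<'E'
from h import *
s=ctrl.get_state(); Rm=R.from_quat(np.roll(s['orientation'],-1)).as_matrix(); print(Rm[:,2].round(4))
E
```

```text
time: 14.5
tcp_pos: [0.4946, -0.3664, 0.0476]
orientation: [0.004, 0.716, 0.698, -0.0]
wrist_force: [0.2, -0.1, -1.5]
finger_gap: 0.0117
grasp_force: 30.0
time: 14.92
tcp_pos: [0.4943, -0.3662, 0.0423]
orientation: [0.003, 0.716, 0.698, -0.0]
wrist_force: [-0.2, 0.4, -0.9]
finger_gap: 0.0118
grasp_force: 30.0
[ 0.0044 -0.0048 -1.    ]
```

```bash
M="python3 -m handwheel"
$M '[[[0,0,1.5,0.004,0.004,0],[0,0,1,0,0,0],[0,0,1,0,0,0],[0,0,0,0,0,0],[0,0,0,0,0,0]]]'
$M '[[[0,0,1,0,0,0],[0,0,0.5,0,0,0],[0,0,0,0,0,0]]]'
```

```text
time: 15.33
tcp_pos: [0.4943, -0.3662, 0.0388]
orientation: [0.0, 0.716, 0.698, -0.0]
wrist_force: [-0.4, 0.5, -2.1]
finger_gap: 0.0118
grasp_force: 30.0
time: 15.58
tcp_pos: [0.4944, -0.3663, 0.0375]
orientation: [0.001, 0.716, 0.698, -0.0]
wrist_force: [0.7, -1.0, -2.0]
finger_gap: 0.0116
grasp_force: 30.0
```

```bash
M="python3 -m handwheel"
$M '[[[0,0,0.7,0,0,0],[0,0,0,0,0,0],[0,0,0,0,0,0]]]' | sed -n 2,4p
$M '[[[0,0,0.7,0,0,0],[0,0,0,0,0,0],[0,0,0,0,0,0]]]' | sed -n 2,4p
```

```text
tcp_pos: [0.4944, -0.3663, 0.0374]
orientation: [0.001, 0.716, 0.698, -0.0]
wrist_force: [-3.3, 2.0, 6.4]
tcp_pos: [0.4944, -0.3664, 0.0374]
orientation: [0.001, 0.716, 0.698, -0.0]
wrist_force: [-6.3, 5.1, 13.4]
```

Down on the bench. I'll back off the press, open, and retreat.

```bash
M="python3 -m handwheel"
$M '[[[0,0,-1,0,0,0],[0,0,0,0,0,0],[0,0,0,0,0,0],[0,0,0,0,0,0],[0,0,0,0,0,0],[0,0,0,0,0,0],[0,0,0,0,0,0],[0,0,0,0,0,0]]]' 1
$M '[[[0,0,0,0,0,0],[0,0,0,0,0,0],[0,0,-15,0,0,0],[0,0,-30,0,0,0],[0,0,-40,0,0,0],[0,0,-40,0,0,0],[0,0,-40,0,0,0],[0,0,-40,0,0,0]]]'
python3 - <<'E'
from h import *
for n in('wrist','side'):
    p,d=vision.grab_frame(n); c=cal(n); np.savez(f'pics/{n}3.npz',p=p,d=d); cv2.imwrite(f'pics/{n}3.png',p)
    hsv=cv2.cvtColor(p,cv2.COLOR_BGR2HSV); m=((hsv[...,0]<15)&(hsv[...,1]>110)&(hsv[...,2]>70)).astype(np.uint8)
    k,l,s,ce=cv2.connectedComponentsWithStats(m); W=cloud(c,d)
    for i in range(1,k):
        if s[i,4]>5:
            w=W[int(ce[i][1]),int(ce[i][0])]; 
            if abs(w[0]-.5)<.2 and -.5<w[1]<.05 and w[2]<.25: print(n,ce[i].round(1),s[i,4],w.round(3))
    x=lambda P:proj(c,P)
E
```

```text
time: 16.75
tcp_pos: [0.4943, -0.3663, 0.0369]
orientation: [0.0, 0.716, 0.698, -0.0]
wrist_force: [-0.6, -0.2, 0.2]
finger_gap: 0.0614
grasp_force: 0.0
time: 17.42
tcp_pos: [0.494, -0.3658, 0.2442]
orientation: [0.001, 0.716, 0.698, -0.0]
wrist_force: [0.8, 0.0, -0.3]
finger_gap: 0.0941
grasp_force: 0.0
side [348.3 340.6] 637 [ 0.306 -0.317 -0.336]
```

```bash
M="python3 -m handwheel"
$M '[[[0,0,-30,0,0,-0.06],[0,0,-30,0,0,-0.125],[0,0,0,0,0,-0.125],[0,0,0,0,0,-0.125],[0,0,0,0,0,-0.125],[0,0,0,0,0,-0.125],[0,0,0,0,0,-0.125],[0,0,0,0,0,-0.125]]]' | head -3
$M '[[[0,0,0,0,0,-0.12],[22,28.4,0,0,0,0],[22,28.4,0,0,0,0],[22,28.4,0,0,0,0],[22,28.4,0,0,0,0],[22,28.4,0,0,0,0],[22,28.4,0,0,0,0],[22,28.4,0,0,0,0]]]' | head -3
$M '[[[20,26,0,0,0,0],[0,0,0,0,0,0],[0,0,0,0,0,0],[0,0,0,0,0,0]]]'
python3 - <<'E'
from h import *
s=ctrl.get_state(); Rm=R.from_quat(np.roll(s['orientation'],-1)).as_matrix(); print(Rm.round(4), s['q'])
c=cal('wrist'); print(-c[1].T@c[2])
p,d=vision.grab_frame('wrist'); np.savez('pics/w4.npz',p=p,d=d); cv2.imwrite('pics/w4.png',p)
E
```

```text
time: 18.18
tcp_pos: [0.4942, -0.366, 0.3014]
orientation: [0.0, 0.322, 0.947, -0.0]
time: 18.85
tcp_pos: [0.4642, -0.1147, 0.3014]
orientation: [0.0, 0.268, 0.963, -0.0]
time: 19.18
tcp_pos: [0.4612, -0.0841, 0.3016]
orientation: [0.0, 0.268, 0.964, -0.0]
wrist_force: [-0.4, 0.0, 0.8]
finger_gap: 0.094
grasp_force: 0.0
[[-8.568e-01  5.157e-01  5.000e-04]
 [ 5.157e-01  8.568e-01 -1.000e-03]
 [-9.000e-04 -6.000e-04 -1.000e+00]] [-2.57955256e-01  5.60378222e-02  1.58571836e+00 -8.31827674e-04
  1.49912618e+00 -1.28684497e+00]
[ 0.39834939 -0.0457102   0.48166208]
```

View pics/w4.png

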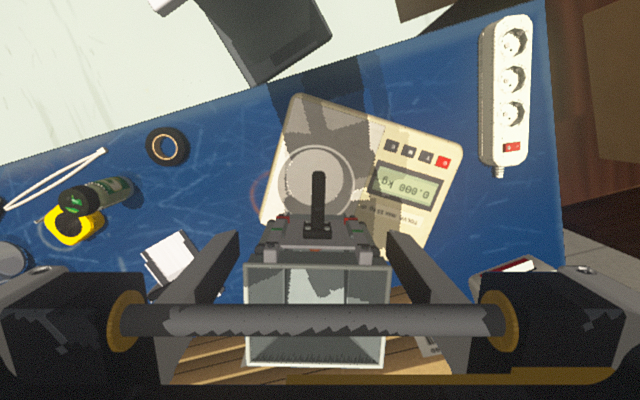

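The wrist view shows the handle from its free end at (319,171) to its mount at about (317,226), with the cup around (315,180). The tray is flat and empty on the left, near (168,260).

Run:
```python
from h import *
s=ctrl.get_state(); Rm=R.from_quat(np.roll(s['orientation'],-1)).as_matrix(); c=cal('wrist'); f=np.load('pics/w4.npz'); g=f['p'].max(2); W=cloud(c,f['d'])
e=onplane(c,(319,171.5),.186); b=onplane(c,(317.5,222),.186); print(e,b,np.degrees(np.arctan2(*(b-e)[1::-1])))
for v in (178,190,205): 
    u=np.nonzero(g[v,300:335]<70)[0]+300; print(v,u.min(),u.max(),W[v,318].round(4)); m=onplane(c,(u.mean(),v),.186); print(m, 1000*Rm.T@(m-s['tcp_pos']))
hx=np.array([.857,-.515]); t=np.r_[e[:2]+.019*hx,.157]; print(t,1000*Rm.T@(t-s['tcp_pos']))
```

```text
[ 0.44064174 -0.06371406  0.186     ] [ 0.48514418 -0.09192535  0.186     ] -32.37170989304882
178 313 324 [ 0.4458 -0.0679  0.1855]
[ 0.44599621 -0.06747085  0.186     ] [ 21.9178727    6.71103004 115.48282502]
190 312 324 [ 0.4563 -0.0742  0.1856]
[ 0.45625932 -0.07415197  0.186     ] [  9.67892576   6.29055619 115.49201987]
205 312 323 [ 0.4698 -0.0822  0.1857]
[ 0.4694576  -0.08259161  0.186     ] [ -5.9816504    5.88018275 115.50370947]
[ 0.45692474 -0.07349906  0.157     ] [  9.46753305   7.21055309 144.49164054]
```

```bash
M="python3 -m handwheel"
$M '[[[7,6,20,0,0,0],[0,0,30,0,0,0],[0,0,30,0,0,0],[0,0,30,0,0,0],[0,0,20,0,0,0],[0,0,10,0,0,0],[0,0,4,0,0,0],[0,0,0,0,0,0]]]'
$M '[[[0,0,0,0,0,0],[0,0,0,0,0,0],[0,0,0,0,0,0],[0,0,0,0,0,0],[0,0,0,0,0,0],[0,0,0,0,0,0],[0,0,0,0,0,0],[0,0,0,0,0,0]]]' -1
$M '[[[0,0,0,0,0,0],[0,0,0,0,0,0],[0,0,0,0,0,0],[0,0,0,0,0,0],[0,0,0,0,0,0],[0,0,0,0,0,0],[0,0,0,0,0,0],[0,0,0,0,0,0]]]' -1
```

```text
time: 19.9
tcp_pos: [0.4584, -0.0757, 0.1576]
orientation: [0.0, 0.268, 0.963, -0.0]
wrist_force: [0.2, 0.6, -0.0]
finger_gap: 0.094
grasp_force: 0.0
time: 20.57
tcp_pos: [0.4584, -0.0751, 0.1578]
orientation: [0.0, 0.268, 0.963, -0.0]
wrist_force: [0.7, 0.4, -0.6]
finger_gap: 0.0441
grasp_force: 0.0
time: 21.23
tcp_pos: [0.4582, -0.0753, 0.1577]
orientation: [0.0, 0.268, 0.963, -0.001]
wrist_force: [-3.4, -4.0, 0.3]
finger_gap: 0.014
grasp_force: 30.0
```

```bash
M="python3 -m handwheel"
$M '[[[0,-0.5,0,0,0,0],[0,0,-2,0,0,0],[0,0,-4,0,0,0],[0,0,-4,0,0,0],[0,0,-4,0,0,0],[0,0,-3,0,0,0],[0,0,-1,0,0,0],[0,0,0,0,0,0]]]'
$M '[[[0,0,-3,0,0,0],[0,0,-4,0,0,0],[0,0,-4,0,0,0],[0,0,-3,0,0,0],[0,0,-2,0,0,0],[0,0,-1,0,0,0],[0,0,0,0,0,0],[0,0,0,0,0,0]]]'
python3 - <<'E'
from h import *
p,d=vision.grab_frame('side'); q,d2=vision.grab_frame('wrist'); np.savez('pics/s5.npz',p=p,d=d,q=q)
hsv=cv2.cvtColor(p,cv2.COLOR_BGR2HSV)
m=((hsv[...,1]>120)&(hsv[...,2]>60)&((hsv[...,0]<15)|(hsv[...,0]>165))).astype(np.uint8)
k,l,s,ce=cv2.connectedComponentsWithStats(m)
for i in range(1,k):
    if s[i,4]>2 and 160<ce[i,0]<300 and 170<ce[i,1]<290: print(ce[i].round(1),s[i,4],np.median(hsv[l==i],0))
E
```

```text
time: 21.9
tcp_pos: [0.4581, -0.0754, 0.176]
orientation: [0.001, 0.268, 0.963, -0.0]
wrist_force: [2.1, 0.5, -4.3]
finger_gap: 0.0138
grasp_force: 30.0
time: 22.57
tcp_pos: [0.4581, -0.0754, 0.1927]
orientation: [0.0, 0.268, 0.963, -0.0]
wrist_force: [4.2, 1.7, -7.1]
finger_gap: 0.0138
grasp_force: 30.0
[227.5 245.4] 36 [  8.  149.5  93. ]
[218.9 252.4] 81 [  8. 149.  91.]
[239.9 250.9] 14 [  8. 148.  93.]
```

```bash
M="python3 -m handwheel"
$M '[[[0,0,-1.5,0,0,0],[0,0,-1.2,0,0,0],[0,0,-0.5,0,0,0],[0,0,0,0,0,0],[0,0,0,0,0,0],[0,0,0,0,0,0],[0,0,0,0,0,0],[0,0,0,0,0,0]]]'
python3 - <<'E'
from h import *
p,d=vision.grab_frame('side'); q,d2=vision.grab_frame('wrist'); np.savez('pics/s6.npz',p=p,d=d,q=q)
a=cv2.resize(p[150:290,150:300],(400,373),interpolation=cv2.INTER_CUBIC); b=cv2.resize(q[90:280,220:424],(400,373),interpolation=cv2.INTER_CUBIC)
cv2.imwrite('pics/f.png',np.hstack([a,b]))
E
```

```text
time: 23.33
tcp_pos: [0.4581, -0.0754, 0.1958]
orientation: [0.0, 0.268, 0.963, -0.0]
wrist_force: [5.2, 2.0, -8.2]
finger_gap: 0.0139
grasp_force: 30.0
```

View pics/f.png

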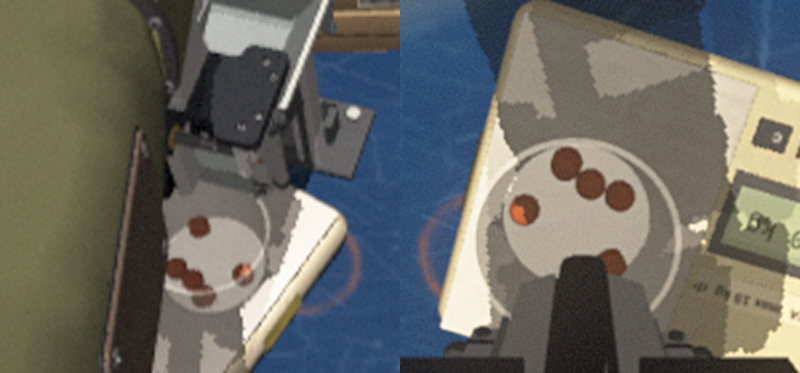

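The last view shows all five nuggets in the cup in both crops. The red pointer is at about (247,210) in the side image, level with the green mark, and the measured lift is 38 mm.

```bash
python3 -c "
from rig import ctrl
print(ctrl.sign_off())"
```

```text
the job is handed in; nothing more can be done
None
```

I handed the job in at about 23 s: all five nuggets are in the cup, the empty tray is back flat on the bench, and the arm is still holding the gate half open (38 mm, pointer at the green mark).

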